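Sort the full-arch dental models into their case trays

ROBOT

A 6-joint arm with a two-finger parallel gripper is mounted at the origin on the work surface. World frame = base frame: x ahead of the robot, y to its left, z up, the work surface at z = 0. Lengths are in m, angles in degrees, forces in N, time in s.
With the tool pointing down it reaches from about 0.3 to 0.75 m from the base axis. Payload 8.5 kg.
Tool frame: the origin (TCP) lies at the very end of the fingers, on their centre line; the grasp point (between the pads) lies 19 mm behind it; z points along the fingers, y is the line along which they close (so a half turn about z gives the same grasp; the last joint's range is limited). The gripper opens to 85 mm and grips with 20 to 120 N. Pads are 22 mm wide; open, the fingers measure 114 mm over their backs; the gripper's body (76 mm by 85 mm) begins 54 mm behind the grasp point. The pads swing forward as they close: fully open they stand 13 mm farther back than shut.
Start: joints at [51.033, 21.807, 74.336, -0, 83.858, -12.336], TCP at [0.247, 0.492, 0.231] pointing down, gripper open.
Joint ranges: [-178.18, 178.18], [-50.72, 133.34], [12.68, 142.11], [-81.47, 261.47], [9.98, 163.14], [-165.26, 165.26]. Speed limits (degrees/s): [136.94, 136.94, 180, 180, 180, 180].

INTERFACE

Orientations are given as a 3x3 rotation matrix whose columns are the frame's x, y, z axes.
In Python, from rig import env, imaging gives the robot as it stands. The module is installed in compiled form; this text tells all that it offers.
- The arm moves only by the tool arm_command, never from a script. Its arguments are lists of equal length, an entry for each row: "turn": the turn, a rotation vector about the tool's x, y, z in units of 5 degrees (1.0 is 5 degrees), a list of three; "xyz": the shift along the tool's x, y, z in units of 50 mm (1.0 is 50 mm), a list of three; "claw": the finger opening in mm, from 0 to 85.4. A call has 1 to 12 rows; each row shifts and turns the commanded pose from where the row before left it, along the tool's axes as they then stand; what a row does not reach is not made up. A row lasts 1/10 s, in which the tool goes at most 50 mm and 8.59 degrees, less where a joint would pass 70% of its speed; a pose out of reach is approached as far as the arm can. A call is refused whole if a number of a shift passes 1 or a number of a turn 1, either way. A call with a gripper value outside its range is refused whole. The fingers move at their own pace and stop on an object; "squeeze" is the grip in N (left out, the last holds). Time passes only in rows, so rows that do not move let the fingers close. It gives the time, the measured TCP pose, the force, the opening and the grip force at its end, in the units of the state.
- env.observe(): the state, without advancing time (a new reading comes with each control period).
- imaging.get_image(name): name is "side" or "top" or "wrist"; returns (picture, depth): 384x512x3 uint8, blue, green, red; 384x512 float32, m along the optical axis (not along the pixel's ray), 0 where there is no reading.
- imaging.camera_info(name): a dict with "camera_matrix" (3x3 intrinsics, pixels), "k1" (the pictures are not rectified: a ray, as slopes to the right and down, at radius r is drawn at 1 + k1 r^2 times it, then the intrinsics apply), "rvec" (rotation vector, rad) and "tvec" (3), from world to camera coordinates, as OpenCV has them. Camera axes: x right, y down, z forward; pixel columns grow to the right and rows downward; lengths in m; the calibration is good to about 2 mm. A picture is of the moment at which its call begins: read the wrist's pose just before it. camera_info takes no time and is no camera call; for the wrist camera it gives the pose at the moment of the call.
- env.close_job(): hands the job in; it is judged then, once.
The state is a dict: "time_s": time; "q": joint angles; "qvel": joint speeds; "joint_efforts": joint torques, N m; "position": TCP position; "tool_rot": TCP orientation; "ft_force": force on the tool from outside, world axes, zero at the start; "wrist_torque": the same for the moment, N m; "grip_width": finger opening in m; "gripper_force": force on a finger pad.
Only numpy, scipy, OpenCV 4.12 (cv2) and the standard library are available. Lean on these libraries where they do the work, as an engineer would, in place of code of your own. Each camera call takes 0.05 s, during which the arm holds its last target. There are 200 camera calls.

TASK

Put each of the four horseshoe-shaped full-arch dental models into the middle of the case tray that has the colour of its base, one after another in the order in which the cases are due: red first, then yellow, then green, then blue. Set each one down upright and flat on the tray's floor without dropping it, and leave the two short straight part-arch models where they stand.

Things in the scene. Friction and masses are not known exactly. Their poses are not given: they have to be found in the camera images.
- cast_red: Loose full-arch dental model, 110 g, 38 mm high: horseshoe of cream stone with white teeth on a red base. Base D-shaped from above, 18 mm thick, 58 mm long (x -31 to +27), 54 mm wide (y -27 to +27). Its parallel straight sides (normals +y, -y; x -12 to +27) are where to grip it; the front (-x) is a half round of radius 27 mm. Origin: centre of underside, z up. Stands on the bench at any yaw.
- cast_yellow: Loose full-arch dental model, 110 g, 38 mm high: horseshoe of cream stone with white teeth on a yellow base. Base D-shaped from above, 18 mm thick, 58 mm long (x -31 to +27), 54 mm wide (y -27 to +27). Its parallel straight sides (normals +y, -y; x -12 to +27) are where to grip it; the front (-x) is a half round of radius 27 mm. Origin: centre of underside, z up. Stands on the bench at any yaw.
- cast_green: Loose full-arch dental model, 110 g, 38 mm high: horseshoe of cream stone with white teeth on a green base. Base D-shaped from above, 18 mm thick, 58 mm long (x -31 to +27), 54 mm wide (y -27 to +27). Its parallel straight sides (normals +y, -y; x -12 to +27) are where to grip it; the front (-x) is a half round of radius 27 mm. Origin: centre of underside, z up. Stands on the bench at any yaw.
- cast_blue: Loose full-arch dental model, 110 g, 38 mm high: horseshoe of cream stone with white teeth on a blue base. Base D-shaped from above, 18 mm thick, 58 mm long (x -31 to +27), 54 mm wide (y -27 to +27). Its parallel straight sides (normals +y, -y; x -12 to +27) are where to grip it; the front (-x) is a half round of radius 27 mm. Origin: centre of underside, z up. Stands on the bench at any yaw.
- tray_red: Red case tray, fixed to the bench: flat square tray 112 x 112 mm, floor 4 mm thick, rim 8 mm high over the bench and 4 mm wide, so 104 mm inside; a dark grey square of 68 mm marks its middle. Origin: centre of the underside, at bench height; the floor's top is at z = +4 mm. x and y run along its sides.
- tray_yellow: Yellow case tray, fixed to the bench: flat square tray 112 x 112 mm, floor 4 mm thick, rim 8 mm high over the bench and 4 mm wide, so 104 mm inside; a dark grey square of 68 mm marks its middle. Origin: centre of the underside, at bench height; the floor's top is at z = +4 mm. x and y run along its sides.
- tray_green: Green case tray, fixed to the bench: flat square tray 112 x 112 mm, floor 4 mm thick, rim 8 mm high over the bench and 4 mm wide, so 104 mm inside; a dark grey square of 68 mm marks its middle. Origin: centre of the underside, at bench height; the floor's top is at z = +4 mm. x and y run along its sides.
- tray_blue: Blue case tray, fixed to the bench: flat square tray 112 x 112 mm, floor 4 mm thick, rim 8 mm high over the bench and 4 mm wide, so 104 mm inside; a dark grey square of 68 mm marks its middle. Origin: centre of the underside, at bench height; the floor's top is at z = +4 mm. x and y run along its sides.
- part_red: Part-arch dental model, loose, about 50 g, to be left alone: a straight row of five white teeth on a narrow red rectangular base 50 mm (x) x 26 mm (y) x 18 mm, overall height 36 mm. Origin: centre of the underside.
- part_blue: Part-arch dental model, loose, about 50 g, to be left alone: a straight row of five white teeth on a narrow blue rectangular base 50 mm (x) x 26 mm (y) x 18 mm, overall height 36 mm. Origin: centre of the underside.
Not all that is in view belongs to the job. There is more than one size of the cast_yellow; the one meant has the size given above.

How it is judged:
By the outcome, as a careful person would: the job done as asked, in the order asked, and still so for the second after the job is handed in, with the robot touching nothing.
It also fails if it takes over 96 s, if anything falls off the work surface, if the arm or the gripper's body presses on something with over 40 N, if the wrist force passes 120 N, or if a joint passes its speed limit or range.

## Working session

There is one attempt and no reset: what is moved stays moved. The work goes in short steps, Python scripts to look and compute and a tool call to move; the robot and the scene stay as the last step left them, time stands still between calls to the robot, and variables do not carry over. Pictures are saved under pics/ and viewed, at most 14 in all, crops included, and the job is handed in when it is done.

Besides the shell and the picture viewer there is one more tool, called after "Call:" as name(argument=value, ...) on one line, values as JSON. arm_command: Moves the arm, as the interface text tells. Its arguments: {"type":"object","properties":{"turn":{"type":"array"},"xyz":{"type":"array"},"claw":{"type":"array"},"squeeze":{"type":"number"}},"required":["turn","xyz","claw"]}

```bash
mkdir -p pics; python3 - <<'E'
from rig import env, imaging
import cv2, numpy as np
s=env.observe(); print(s['time_s'],s['position'],s['tool_rot'])
for n in ('top','side'):
    p,d=imaging.get_image(n); cv2.imwrite(f'pics/{n}0.png',p); np.savez(f'{n}0.npz',p=p,d=d)
    c=imaging.camera_info(n); print(n,c)
E
```

```text
0.0 [0.24634535 0.49141905 0.23071233] [[-8.93915874e-01  4.48233778e-01 -9.43884983e-04]
 [ 4.48234646e-01  8.93915215e-01 -1.13562597e-03]
 [ 3.34727231e-04 -1.43823603e-03 -9.99998910e-01]]
top {'camera_matrix': array([[414.13529252,   0.        , 258.13114117],
       [  0.        , 414.13529252, 192.82763764],
       [  0.        ,   0.        ,   1.        ]]), 'k1': -0.11663545130492824, 'rvec': array([ 2.2278609 , -2.16232665,  0.11935162]), 'tvec': array([-0.02600862,  0.50649575,  1.14365246])}
side {'camera_matrix': array([[474.93079524,   0.        , 250.76333378],
       [  0.        , 474.93079524, 187.65001834],
       [  0.        ,   0.        ,   1.        ]]), 'k1': -0.05964286929567792, 'rvec': array([ 2.09531119, -0.29868605,  0.19673588]), 'tvec': array([-0.50415681,  0.10551651,  1.03236749])}
```

View pics/top0.png

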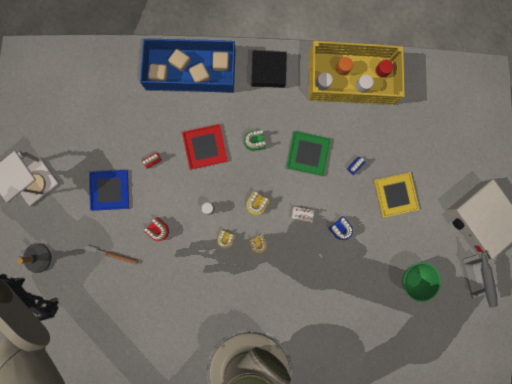

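View pics/side0.png

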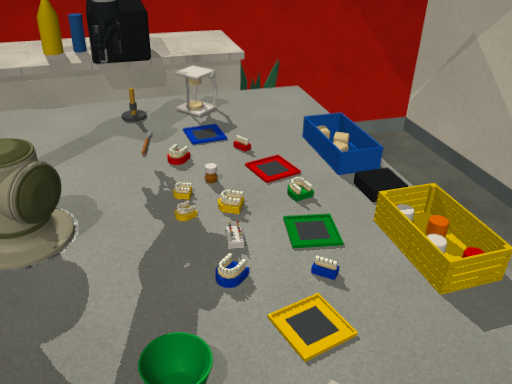

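The top view shows these (pixels):
- **Trays:** red (205,146), green (309,153), yellow (397,195), blue (109,190).
- **Full-arch casts:** red (157,229), green (254,140), blue (342,229).
- **Part-arches, leave alone:** red (151,160), blue (357,165).
- **Yellow candidates:** (257,203), (226,239), (259,243). The first looks largest, so I'll check it by size.

```bash
cat > h.py <<'E'
import cv2, numpy as np
from rig import env, imaging
HUE={'red':[(0,8),(172,180)],'yellow':[(20,34)],'green':[(50,85)],'blue':[(108,128)]}
def cam(n):
    c=imaging.camera_info(n); R=cv2.Rodrigues(c['rvec'])[0]
    return c['camera_matrix'],c['k1'],R,np.asarray(c['tvec']).ravel()
def rays(uv,c):
    K,k1,R,t=c
    n=cv2.undistortPoints(np.float32(uv).reshape(-1,1,2),K,np.array([k1,0,0,0,0.]))[:,0]
    return -R.T@t, np.c_[n,np.ones(len(n))]@R
def onplane(uv,c,z):
    o,d=rays(uv,c); return o+d*((z-o[2])/d[:,2:])
def cloud(dep,c):
    v,u=np.mgrid[:dep.shape[0],:dep.shape[1]]
    o,d=rays(np.c_[u.ravel(),v.ravel()],c)
    P=o+d*dep.ravel()[:,None]; P[dep.ravel()==0]=np.nan
    return P.reshape(*dep.shape,3)
def mask(p,col):
    h=cv2.cvtColor(p,cv2.COLOR_BGR2HSV)
    m=sum(cv2.inRange(h,(a,120 if col!='yellow' else 130,50),(b,255,255)) for a,b in HUE[col])
    return m
def goto(x,y,z,yaw,half=True):
    """yaw: world angle of tool x axis; prints turn units, then shift units in tool axes after the turn"""
    s=env.observe(); R=np.array(s['tool_rot']); p=np.array(s['position'])
    y0=np.degrees(np.arctan2(R[1,0],R[0,0])); az=lambda a:np.degrees(np.arctan2(a[1],a[0]))
    best=None
    for k in ((0,180,-180,360,-360) if half else (0,360,-360)):
        t=-(yaw+k-y0); q6=s['q'][5]+t+az((x,y))-az(p)
        if best is None or abs(q6)<abs(best[1]): best=(t,q6)
    t,q6=best; a=np.radians(y0-t)
    X=np.array([np.cos(a),np.sin(a),0]);Y=np.array([np.sin(a),-np.cos(a),0])
    d=np.array([x,y,z])-p
    print('turn z units %.2f (q6 -> %.0f)  shift units x %.3f y %.3f z %.3f'%(t/5,q6,d@X/.05,d@Y/.05,-d[2]/.05), 'pos',p.round(4),'t',round(s['time_s'],1))
E
python3 - <<'E'
from h import *
f=np.load('top0.npz'); c=cam('top'); P=cloud(f['d'],c)
for col in HUE:
    m=mask(f['p'],col); n,l,st,ce=cv2.connectedComponentsWithStats(m)
    for i in range(1,n):
        if st[i,4]<40: continue
        Q=P[l==i]; Q=Q[~np.isnan(Q[:,0])]
        cen=np.median(Q,0) if len(Q) else 0
        uv=np.argwhere(l==i)[:,::-1]; W=onplane(uv,c,.012)[:,:2].astype(np.float32)
        r=cv2.minAreaRect(W)
        print(col,ce[i].round(),st[i,4],'med',np.round(cen,3),'rect',np.round(r[0],3),np.round(r[1],3),round(r[2]))
p=f['p'][90:270,80:420]; cv2.imwrite('pics/crop_top.png',cv2.resize(p[95:165,110:280],None,fx=4.5,fy=4.5,interpolation=cv2.INTER_CUBIC))
print(imaging.camera_info('wrist'))
E
```

```text
red [384.  68.] 210 med [ 0.88  -0.365  0.05 ] rect [ 0.896 -0.378] [0.04  0.058] 47
red [204. 146.] 1005 med [0.637 0.147 0.005] rect [0.637 0.146] [0.112 0.112] 14
red [153. 161.] 82 med [0.587 0.29  0.019] rect [0.593 0.296] [0.028 0.049] 32
red [162. 230.] 95 med [0.392 0.252 0.019] rect [0.394 0.263] [0.051 0.06 ] 69
red [154. 229.] 97 med [0.399 0.277 0.018] rect [0.398 0.277] [0.039 0.021] 54
yellow [356.  72.] 4490 med [ 0.875 -0.287  0.023] rect [ 0.876 -0.294] [0.287 0.185] 90
yellow [396. 195.] 945 med [ 0.516 -0.414  0.006] rect [ 0.515 -0.412] [0.111 0.114] 14
yellow [255. 206.] 60 med [0.465 0.003 0.018] rect [ 0.475 -0.006] [0.054 0.054] 64
yellow [258. 201.] 95 med [ 0.485 -0.011  0.019] rect [ 0.484 -0.01 ] [0.02  0.039] 61
yellow [226. 237.] 55 med [0.381 0.076 0.015] rect [0.38  0.077] [0.014 0.03 ] 70
yellow [257. 242.] 58 med [ 0.371 -0.012  0.014] rect [ 0.37  -0.013] [0.03  0.015] 28
green [309. 153.] 841 med [ 0.627 -0.154  0.006] rect [ 0.627 -0.153] [0.109 0.108] 80
green [257. 139.] 63 med [ 0.662 -0.003  0.019] rect [ 0.663 -0.003] [0.015 0.035] 16
green [421. 281.] 1101 med [ 0.267 -0.486  0.026] rect [ 0.265 -0.491] [0.108 0.109] 26
blue [187.  64.] 3313 med [0.884 0.204 0.022] rect [0.879 0.208] [0.274 0.157] 90
blue [354. 166.] 61 med [ 0.593 -0.283  0.018] rect [ 0.596 -0.291] [0.025 0.048] 47
blue [109. 190.] 972 med [0.504 0.416 0.005] rect [0.504 0.415] [0.111 0.112] 5
blue [340. 226.] 85 med [ 0.42  -0.246  0.019] rect [ 0.419 -0.25 ] [0.039 0.021] 43
{'camera_matrix': array([[267.86342632,   0.        , 255.97030772],
       [  0.        , 267.86342632, 189.02154465],
       [  0.        ,   0.        ,   1.        ]]), 'k1': -0.05867614194763382, 'rvec': array([-2.47259458, -1.52581185, -0.20338684]), 'tvec': array([-0.54972222, -0.03342186,  0.37865294])}
```

View pics/crop_top.png

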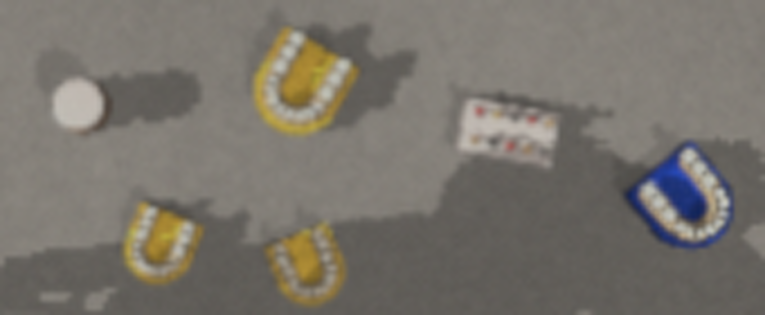

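The enlarged crop settles the yellows. The upper one, full image (257,203), has a base about 54 mm wide and matches the red and blue casts. The ones at (226,239) and (259,243) are only about 40 mm, so they are decoys. Now moving over the red cast.

```bash
python3 - <<'E'
from h import *
c=cam('wrist'); s=env.observe(); R=np.array(s['tool_rot'])
o=-c[2].T@c[3]; print('cam in tool',R.T@(o-s['position']),'axes(cols cam xyz in tool)\n',(R.T@c[2].T).round(3))
f=np.load('top0.npz');m=mask(f['p'],'red')
x=onplane([[156,229]],cam('top'),.02)[0];print(x)
# camera aims cast centre: keep yaw
y=np.degrees(np.arctan2(R[1,0],R[0,0])); goto(.395,.266,.2,y)
E
```

```text
cam in tool [ 0.06780885  0.00053614 -0.14214051] axes(cols cam xyz in tool)
 [[-0.001 -0.964 -0.265]
 [ 1.    -0.    -0.001]
 [ 0.001 -0.265  0.964]]
[0.39689482 0.27148283 0.02      ]
turn z units -0.00 (q6 -> -42)  shift units x -4.678 y -2.699 z 0.615 pos [0.2464 0.4915 0.2308] t 0.1
```

Call:
arm_command(turn=[[0,0,0],[0,0,0],[0,0,0],[0,0,0],[0,0,0],[0,0,0],[0,0,0]], xyz=[[-0.8,-0.45,0.1],[-0.8,-0.45,0.1],[-0.8,-0.45,0.1],[-0.8,-0.45,0.1],[-0.8,-0.45,0.1],[-0.7,-0.45,0.1],[0,0,0]], claw=[85,85,85,85,85,85,85])

```text
time_s: 0.8
position: [0.3979, 0.2622, 0.2005]
tool_rot: [[-0.892, 0.453, -0.001], [0.453, 0.892, -0.001], [0.0, -0.002, -1.0]]
ft_force: [-0.3, -1.0, 0.3]
grip_width: 0.0856
gripper_force: 0.0
```

```bash
cat >> h.py <<'E'
def look(col,name=None,near=None,rad=.06,cn='wrist'):
    """pose of cast: base-coloured cloud points near 'near'; returns centre xy and heading (+x axis, open side)"""
    c=cam(cn); p,d=imaging.get_image(cn); P=cloud(d,c)
    if name: cv2.imwrite('pics/%s.png'%name,p)
    near=np.array(near)
    ok=np.hypot(P[...,0]-near[0],P[...,1]-near[1])<rad
    m=(mask(p,col)>0)&ok
    top=m&(P[...,2]>.004)&(P[...,2]<.026)
    W=P[top]; A=P[ok&(P[...,2]>.027)&(P[...,2]<.06)]
    box=cv2.minAreaRect(W[:,:2].astype(np.float32))
    corners=cv2.boxPoints(box)
    cen=np.array(box[0]); ctr=A[:,:2].mean(0)
    # heading: along the box side direction that is closest to (centre - teeth centroid)
    v=cen-ctr; hs=[(corners[(i+1)%4]-corners[i])/np.linalg.norm(corners[(i+1)%4]-corners[i]) for i in range(4)]
    e=max(hs,key=lambda q:q@v)
    W2=W[:,:2]; lat=np.array([-e[1],e[0]])
    ex=np.percentile(W2@e,[.5,99.5]); ey=np.percentile(W2@lat,[.5,99.5])
    L=(A[:,:2]@lat); L=np.percentile(L,[1,99])
    cxy=e*(ex[0]+31e-3+ex[1]-27e-3)/2+lat*ey.mean()
    print(col,'n',len(W),'ztop',np.percentile(W[:,2],[50,95]).round(4),'ext',np.diff(ex).round(4),np.diff(ey).round(4),'origin',cxy.round(4),'heading %.1f'%np.degrees(np.arctan2(e[1],e[0])),'teeth-lat mid %.4f vs %.4f'%(L.mean(),ey.mean()),'v',v.round(4))
    return cxy,np.degrees(np.arctan2(e[1],e[0]))
E
python3 - <<'E'
from h import *
print(env.observe()['position'])
c,h=look('red','w1',(.397,.27))
goto(*c,.06,h)
E
```

```text
[0.3979441  0.26219173 0.20048437]
red n 879 ztop [0.0176 0.0191] ext [0.0565] [0.0528] origin [0.3893 0.2671] heading -128.7 teeth-lat mid 0.1373 vs 0.1369 v [-0.0013 -0.0022]
turn z units 20.37 (q6 -> 59)  shift units x -0.046 y -0.157 z 2.817 pos [0.3969 0.264  0.2008] t 0.8
```

View pics/w1.png

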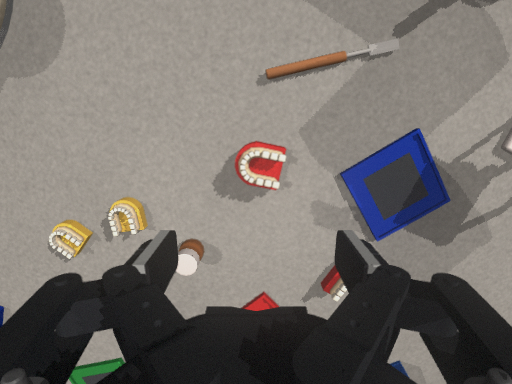

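The wrist view shows the red cast at (262,165) with its open side to the right, so the sign of my heading estimate is flipped. I'll take the sign from the flat end against the round end instead.

```bash
python3 - <<'E'
t=open('h.py').read()
t=t.replace("    e=max(hs,key=lambda q:q@v)\n","""    def ends(q):
        l=np.array([-q[1],q[0]]); a=W[:,:2]@q; w=lambda k:np.ptp(W[k][:,:2]@l)
        return w(a>np.percentile(a,99.5)-.005)-w(a<np.percentile(a,.5)+.005)
    e=max(hs,key=ends); v=[ends(q) for q in hs]; v=np.array(v)
""")
open('h.py','w').write(t)
E
python3 - <<'E'
from h import *
c,h=look('red',None,(.397,.27))
e=np.array([np.cos(np.radians(h)),np.sin(np.radians(h))]); g=c+.003*e
goto(*g,.07,h)
E
```

```text
red n 883 ztop [0.0176 0.019 ] ext [0.0564] [0.0526] origin [0.3918 0.2703] heading 51.3 teeth-lat mid -0.1367 vs -0.1364 v [-0.0023  0.0199  0.0023 -0.0199]
turn z units 20.40 (q6 -> 59)  shift units x 0.086 y -0.133 z 2.622 pos [0.3962 0.2652 0.2011] t 0.9
```

Call:
arm_command(turn=[[0,0,1],[0,0,1],[0,0,1],[0,0,1],[0,0,1],[0,0,1],[0,0,1],[0,0,1],[0,0,1],[0,0,1],[0,0,1],[0,0,1]], xyz=[[0,0,0.1],[0,0,0.1],[0,0,0.1],[0,0,0.1],[0,0,0.1],[0,0,0.1],[0,0,0.1],[0,0,0.1],[0,0,0.1],[0,0,0.1],[0,0,0.1],[0,0,0.1]], claw=[85,85,85,85,85,85,85,85,85,85,85,85])

```text
time_s: 2.1
position: [0.3952, 0.267, 0.1412]
tool_rot: [[-0.057, 0.998, -0.0], [0.998, 0.057, 0.0], [0.0, -0.0, -1.0]]
ft_force: [-0.2, -0.3, -0.7]
grip_width: 0.0848
gripper_force: 0.0
```

Call:
arm_command(turn=[[0,0,1],[0,0,1],[0,0,1],[0,0,1],[0,0,1],[0,0,1],[0,0,1],[0,0,1],[0,0,0.4],[0,0,0],[0,0,0]], xyz=[[0,0,0.1],[0,0,0.1],[0,0,0.1],[0,0,0.1],[0,0,0.1],[0,0,0.1],[0,0,0.1],[0,0,0.1],[0,0,0.1],[0.09,-0.13,0.1],[0,0,0]], claw=[85,85,85,85,85,85,85,85,85,85,85])

```text
time_s: 3.2
position: [0.3928, 0.2746, 0.0909]
tool_rot: [[0.622, 0.783, -0.001], [0.783, -0.622, -0.0], [-0.001, -0.001, -1.0]]
ft_force: [-0.4, -0.0, 0.7]
grip_width: 0.0849
gripper_force: 0.0
```

```bash
python3 - <<'E'
from h import *
c,h=look('red','w2',(.392,.270),.05)
e=np.array([np.cos(np.radians(h)),np.sin(np.radians(h))]); g=c+.003*e
goto(*g,.003,h)
E
```

```text
red n 1883 ztop [0.0176 0.0189] ext [0.0479] [0.0529] origin [0.395  0.2742] heading 51.0 teeth-lat mid -0.1339 vs -0.1342 v [-0.0002  0.0071  0.0002 -0.0071]
turn z units 0.11 (q6 -> 60)  shift units x 0.082 y 0.029 z 1.764 pos [0.3931 0.2742 0.0912] t 3.2
```

View pics/w2.png

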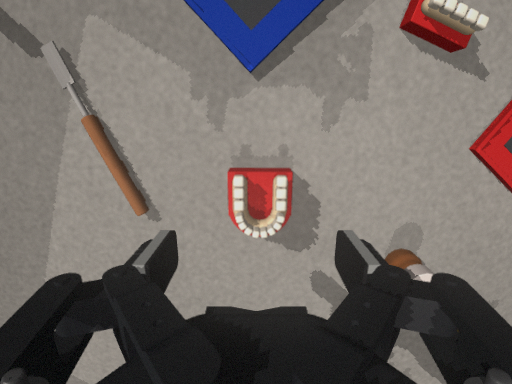

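The closer view shows the red cast centred at (260,200), with clear space for both fingers. Now I descend and grip.

Call:
arm_command(turn=[[0,0,0],[0,0,0],[0,0,0],[0,0,0],[0,0,0],[0,0,0],[0,0,0],[0,0,0],[0,0,0],[0,0,0],[0,0,0],[0,0,0]], xyz=[[0,0.03,0.4],[0,0,0.4],[0,0,0.4],[0,0,0.4],[0,0,0.16],[0,0,0],[0,0,0],[0,0,0],[0,0,0],[0,0,0],[0,0,0],[0,0,0]], claw=[85,85,85,85,85,85,48,48,48,48,48,48], squeeze=40)

```text
time_s: 4.45
position: [0.3955, 0.2725, 0.0044]
tool_rot: [[0.624, 0.781, 0.002], [0.781, -0.624, 0.001], [0.002, 0.001, -1.0]]
ft_force: [-1.8, 0.2, 6.2]
grip_width: 0.0531
gripper_force: 42.2
```

Call:
arm_command(turn=[[0,0,0],[0,0,0],[0,0,0],[0,0,0],[0,0,0],[0,0,0],[0,0,0]], xyz=[[0,0,0],[0,0,0],[0,0,-0.1],[0,0,-0.4],[0,0,-0.6],[0,0,-0.6],[0,0,0]], claw=[48,48,48,48,48,48,48])

```text
time_s: 5.15
position: [0.3965, 0.2729, 0.092]
tool_rot: [[0.624, 0.781, 0.007], [0.781, -0.624, 0.003], [0.006, 0.004, -1.0]]
ft_force: [-0.3, 0.6, -0.1]
grip_width: 0.0529
gripper_force: 42.4
```

```bash
python3 - <<'E'
from h import *
s=env.observe(); print(s['grip_width'],s['gripper_force'],s['ft_force'])
p,d=imaging.get_image('wrist'); cv2.imwrite('pics/w3.png',p)
P=cloud(d,cam('wrist'));R=np.array(s['tool_rot'])
m=(mask(p,'red')>0)&(np.linalg.norm(P-s['position'],axis=-1)<.06)
T=(P[m]-s['position'])@R; print('base in tool min/max',np.percentile(T,[1,99],axis=0).round(4), (np.array(s['tool_rot'])).round(3).tolist())
# trays: pick yaw & goto for red tray
h=np.degrees(np.arctan2(R[1,0],R[0,0]))
f=np.load('top0.npz');c=cam('top');o={}
for col in HUE:
    m=mask(f['p'],col); n,l,st,ce=cv2.connectedComponentsWithStats(m)
    i=min((i for i in range(1,n) if 800<st[i,4]<1050),key=lambda i:abs(ce[i][1]-170))
    r=cv2.minAreaRect(onplane(np.argwhere(l==i)[:,::-1],c,.008)[:,:2].astype(np.float32)); o[col]=(r[0],r[2]); print(col,np.round(r[0],4),np.round(r[1],4),r[2])
(x,y),a=o['red']; k=a+90*np.round((h-a)/90); e=np.array([np.cos(np.radians(k)),np.sin(np.radians(k))])
goto(x+.003*e[0],y+.003*e[1],.1,k,False)
E
```

```text
0.052919722585160124 42.38710440695286 [-0.31681804  0.59814486 -0.13403877]
base in tool min/max [[-0.0191 -0.0274 -0.0154]
 [ 0.0226  0.025   0.0048]] [[0.624, 0.781, 0.007], [0.781, -0.624, 0.003], [0.006, 0.004, -1.0]]
red [0.6373 0.1463] [0.1126 0.1127] 14.259673118591309
yellow [ 0.5158 -0.4137] [0.1115 0.1143] 13.863292694091797
green [ 0.6278 -0.1531] [0.1093 0.1089] 80.01131439208984
blue [0.504  0.4163] [0.1113 0.1124] 5.209474563598633
turn z units 7.42 (q6 -> 75)  shift units x 4.121 y 3.637 z -0.197 pos [0.3957 0.2726 0.0901] t 5.2
```

View pics/w3.png

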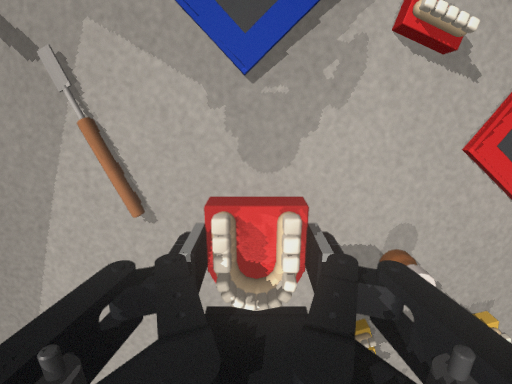

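The red cast is held squarely: grip width is 53 mm and its back edge runs level at rows 197–205. Moving to the red tray.

Call:
arm_command(turn=[[0,0,0.93],[0,0,0.93],[0,0,0.93],[0,0,0.93],[0,0,0.93],[0,0,0.93],[0,0,0.93],[0,0,0.91]], xyz=[[0,0,0],[0,0,0],[0,0,0],[0,0,0],[0,0,0],[0,0,0],[0,0,0],[0,0,0]], claw=[48,48,48,48,48,48,48,48])

```text
time_s: 6.0
position: [0.3944, 0.272, 0.0873]
tool_rot: [[0.97, 0.243, -0.002], [0.243, -0.97, -0.001], [-0.002, 0.0, -1.0]]
ft_force: [0.0, 0.3, -1.2]
grip_width: 0.0529
gripper_force: 42.3
```

Call:
arm_command(turn=[[0,0,0],[0,0,0],[0,0,0],[0,0,0],[0,0,0],[0,0,0],[0,0,0],[0,0,0],[0,0,0],[0,0,0]], xyz=[[0.5,0.4,0],[0.5,0.45,0],[0.5,0.45,0],[0.5,0.45,0],[0.5,0.45,0],[0.5,0.45,0],[0.5,0.45,0],[0.5,0.45,0],[0.12,0.09,0],[0,0,0]], claw=[48,48,48,48,48,48,48,48,48,48])

```text
time_s: 7.0
position: [0.6394, 0.1461, 0.0867]
tool_rot: [[0.969, 0.245, -0.002], [0.245, -0.969, -0.0], [-0.002, -0.0, -1.0]]
ft_force: [-0.6, 0.3, -0.1]
grip_width: 0.0528
gripper_force: 42.3
```

```bash
cat >> h.py <<'E'
def tray(col,near,name=None):
    """tray centre from wrist: coloured rim points near a guess"""
    c=cam('wrist'); p,d=imaging.get_image('wrist'); P=cloud(d,c)
    if name: cv2.imwrite('pics/%s.png'%name,p)
    m=(mask(p,col)>0)&(np.hypot(P[...,0]-near[0],P[...,1]-near[1])<.085)&(P[...,2]<.012)&(P[...,2]>.0)
    r=cv2.minAreaRect(P[m][:,:2].astype(np.float32)); print('tray',col,np.round(r[0],4),np.round(r[1],4),round(r[2],1)); return r
E
python3 - <<'E'
from h import *
tray('red',(.637,.146),'w4')
k=np.radians(14.3); goto(.637+.0035*np.cos(k),.1465+.0035*np.sin(k),.01,14.3,False)
E
```

```text
tray red [0.6502 0.1515] [0.0823 0.1157] 14.2
turn z units -0.01 (q6 -> 78)  shift units x 0.038 y -0.003 z 1.541 pos [0.6386 0.1468 0.0871] t 7.0
```

View pics/w4.png

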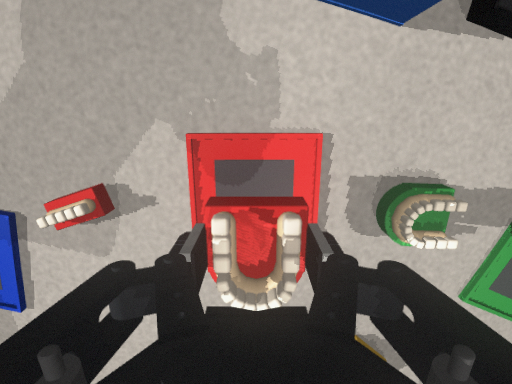

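The cast hangs over the red tray, with the tray's far edge at row 133 and its sides at columns 188–322, and it is centred. Now lowering.

Call:
arm_command(turn=[[0,0,0],[0,0,0],[0,0,0],[0,0,0],[0,0,0],[0,0,0],[0,0,0],[0,0,0]], xyz=[[0.02,0,0.4],[0,0,0.4],[0,0,0.4],[0,0,0.2],[0,0,0.1],[0,0,0.04],[0,0,0],[0,0,0]], claw=[48,48,48,48,48,48,48,48])

```text
time_s: 7.85
position: [0.6408, 0.147, 0.0122]
tool_rot: [[0.969, 0.247, 0.001], [0.247, -0.969, 0.0], [0.001, 0.0, -1.0]]
ft_force: [0.8, -0.0, -1.1]
grip_width: 0.0526
gripper_force: 42.3
```

Call:
arm_command(turn=[[0,0,0],[0,0,0],[0,0,0],[0,0,0]], xyz=[[0,0,0.02],[0,0,0.02],[0,0,0],[0,0,0]], claw=[48,48,48,48])

```text
time_s: 8.25
position: [0.6405, 0.1469, 0.0094]
tool_rot: [[0.969, 0.246, 0.0], [0.246, -0.969, 0.0], [0.0, -0.0, -1.0]]
ft_force: [0.1, 0.2, -1.0]
grip_width: 0.0528
gripper_force: 42.3
```

Call:
arm_command(turn=[[0,0,0],[0,0,0],[0,0,0],[0,0,0]], xyz=[[0,0,0.02],[0,0,0],[0,0,0],[0,0,0]], claw=[48,48,48,48])

```text
time_s: 8.65
position: [0.6405, 0.1469, 0.0085]
tool_rot: [[0.969, 0.247, 0.0], [0.247, -0.969, -0.0], [0.0, 0.0, -1.0]]
ft_force: [-0.4, 0.5, 2.1]
grip_width: 0.0528
gripper_force: 42.7
```

Force has risen by 3 N, so it's touching the floor. Release to 66 mm and rise.

Call:
arm_command(turn=[[0,0,0],[0,0,0],[0,0,0],[0,0,0],[0,0,0],[0,0,0],[0,0,0],[0,0,0],[0,0,0],[0,0,0]], xyz=[[0,0,0],[0,0,0],[0,0,0],[0,0,0],[0,0,-0.2],[0,0,-0.4],[0,0,-0.5],[0,0,-0.6],[0,0,-0.6],[0,0,0]], claw=[56,60,66,66,66,66,85,85,85,85])

```text
time_s: 9.65
position: [0.6423, 0.1471, 0.1288]
tool_rot: [[0.969, 0.247, 0.009], [0.247, -0.969, 0.0], [0.009, 0.002, -1.0]]
ft_force: [0.6, -0.5, -0.6]
grip_width: 0.0849
gripper_force: 0.0
```

```bash
python3 - <<'E'
from h import *
c,h=look('red',None,(.637,.147),.045)
p,d=imaging.get_image('top'); cv2.imwrite('pics/t1.png',p)
goto(.475,-.003,.125,45)
goto(.475,-.003,.125,60)
E
```

```text
red n 1989 ztop [0.0212 0.0226] ext [0.082] [0.0816] origin [0.638  0.1482] heading 144.3 teeth-lat mid -0.4959 vs -0.4930 v [-0.0107 -0.0096  0.0107  0.0096]
turn z units -6.15 (q6 -> 34)  shift units x -4.461 y -0.220 z -0.017 pos [0.6405 0.1469 0.1242] t 9.8
turn z units -9.15 (q6 -> 19)  shift units x -4.252 y -1.367 z -0.017 pos [0.6405 0.1469 0.1242] t 9.8
```

```bash
python3 - <<'E'
t=open('h.py').read()
t=t.replace("    print(col,'n'","""    o=-c[2].T@c[3]
    if ex[1]-ex[0]<.055: cxy=e*(ex[1]+.0008-.027 if (o[:2]-cen)@e>0 else ex[0]-.0008+.031)+lat*ey.mean()
    print(col,'n'""")
open('h.py','w').write(t)
E
python3 - <<'E'
from h import *
goto(.475,-.003,.125,-30)
E
```

```text
turn z units -27.15 (q6 -> -71)  shift units x 1.367 y -4.252 z -0.017 pos [0.6405 0.1469 0.1242] t 9.8
```

Call:
arm_command(turn=[[0,0,0.98],[0,0,0.98],[0,0,0.98],[0,0,0.98],[0,0,0.98],[0,0,0.98],[0,0,0.98],[0,0,0.98],[0,0,1.0]], xyz=[[0,0,0],[0,0,0],[0,0,0],[0,0,0],[0,0,0],[0,0,0],[0,0,0],[0,0,0],[0,0,0]], claw=[85,85,85,85,85,85,85,85,85])

```text
time_s: 10.65
position: [0.6398, 0.1468, 0.1219]
tool_rot: [[0.865, -0.502, -0.003], [-0.502, -0.865, -0.0], [-0.002, 0.002, -1.0]]
ft_force: [-1.0, 0.6, 0.3]
grip_width: 0.085
gripper_force: 0.0
```

Call:
arm_command(turn=[[0,0,0],[0,0,0],[0,0,0],[0,0,0],[0,0,0],[0,0,0],[0,0,0]], xyz=[[-0.2,0.7,0],[-0.22,0.7,0],[-0.22,0.7,0],[-0.22,0.7,0],[-0.22,0.7,0],[-0.22,0.7,0],[0,0,0]], claw=[85,85,85,85,85,85,85])

```text
time_s: 11.35
position: [0.4762, -0.0042, 0.1225]
tool_rot: [[0.865, -0.501, -0.004], [-0.501, -0.865, 0.001], [-0.004, 0.002, -1.0]]
ft_force: [0.4, 0.6, -0.4]
grip_width: 0.085
gripper_force: 0.0
```

```bash
python3 - <<'E'
from h import *
c,h=look('yellow','w5',(.475,-.005),.06)
e=np.array([np.cos(np.radians(h)),np.sin(np.radians(h))]); g=c+.0035*e
goto(*g,.0045,h,False)
E
```

```text
yellow n 1446 ztop [0.0176 0.0188] ext [0.0529] [0.0525] origin [ 0.4763 -0.0058] heading -28.6 teeth-lat mid 0.2230 vs 0.2228 v [ 0.0143 -0.0012 -0.0143  0.0012]
turn z units -0.30 (q6 -> 103)  shift units x 0.065 y 0.057 z 2.365 pos [ 0.4779 -0.0034  0.1228] t 11.4
```

View pics/w5.png

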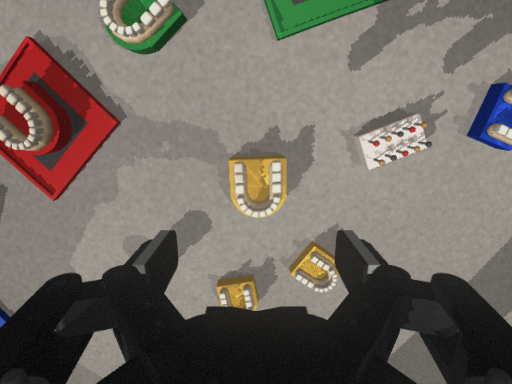

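The yellow cast stands at (258,185) with a 54 mm base, clearly larger than the decoys at (238,293) and (315,268). The finger paths at columns 198 and 318 are free.

Call:
arm_command(turn=[[0,0,-0.3],[0,0,0],[0,0,0],[0,0,0],[0,0,0],[0,0,0],[0,0,0],[0,0,0],[0,0,0],[0,0,0],[0,0,0],[0,0,0]], xyz=[[0,0,0],[0.06,0.06,0.4],[0,0,0.5],[0,0,0.5],[0,0,0.5],[0,0,0.3],[0,0,0.16],[0,0,0],[0,0,0],[0,0,0],[0,0,0],[0,0,0]], claw=[85,85,85,85,85,85,85,85,85,48,48,48])

```text
time_s: 12.6
position: [0.4809, -0.0068, 0.0062]
tool_rot: [[0.879, -0.476, 0.001], [-0.476, -0.879, -0.0], [0.001, -0.0, -1.0]]
ft_force: [-0.9, 0.5, 6.2]
grip_width: 0.053
gripper_force: 41.7
```

Call:
arm_command(turn=[[0,0,0],[0,0,0],[0,0,0],[0,0,0],[0,0,0]], xyz=[[0,0,0],[0,0,0],[0,0,0],[0,0,0],[0,0,0]], claw=[48,48,48,48,48])

```text
time_s: 13.1
position: [0.4809, -0.0068, 0.0062]
tool_rot: [[0.879, -0.476, 0.001], [-0.476, -0.879, -0.0], [0.001, -0.0, -1.0]]
ft_force: [-1.3, 1.1, 6.3]
grip_width: 0.0529
gripper_force: 41.8
```

Call:
arm_command(turn=[[0,0,0],[0,0,0],[0,0,0],[0,0,0],[0,0,0],[0,0,0]], xyz=[[0,0,-0.1],[0,0,-0.4],[0,0,-0.6],[0,0,-0.6],[0,0,0],[0,0,0]], claw=[48,48,48,48,48,48])

```text
time_s: 13.7
position: [0.4805, -0.0067, 0.0906]
tool_rot: [[0.879, -0.476, 0.001], [-0.476, -0.879, -0.0], [0.001, -0.0, -1.0]]
ft_force: [0.0, -0.5, -2.4]
grip_width: 0.0531
gripper_force: 42.7
```

```bash
cat >> h.py <<'E'
def held(col):
    s=env.observe(); p,d=imaging.get_image('wrist'); P=cloud(d,cam('wrist'));R=np.array(s['tool_rot'])
    m=(mask(p,col)>0)&(np.linalg.norm(P-s['position'],axis=-1)<.06)
    print('base in tool',np.percentile((P[m]-s['position'])@R,[1,99],axis=0).round(4).tolist())
E
python3 - <<'E'
from h import *
held('yellow')
k=np.radians(13.9); goto(.516+.0035*np.cos(k),-.4135+.0035*np.sin(k),.09,13.9,False)
E
```

```text
base in tool [[-0.0199, -0.0266, -0.014], [0.0218, 0.0259, 0.0044]]
turn z units -8.47 (q6 -> 23)  shift units x -1.188 y 8.072 z -0.002 pos [ 0.4801 -0.0066  0.0899] t 13.8
```

Call:
arm_command(turn=[[0,0,-0.94],[0,0,-0.94],[0,0,-0.94],[0,0,-0.94],[0,0,-0.94],[0,0,-0.94],[0,0,-0.94],[0,0,-0.94],[0,0,-0.95]], xyz=[[0,0,0],[0,0,0],[0,0,0],[0,0,0],[0,0,0],[0,0,0],[0,0,0],[0,0,0],[0,0,0]], claw=[48,48,48,48,48,48,48,48,48])

```text
time_s: 14.65
position: [0.4799, -0.0066, 0.089]
tool_rot: [[0.97, 0.244, -0.003], [0.244, -0.97, 0.001], [-0.003, -0.001, -1.0]]
ft_force: [-0.4, 0.3, -1.2]
grip_width: 0.053
gripper_force: 42.6
```

Call:
arm_command(turn=[[0,0,0],[0,0,0],[0,0,0],[0,0,0],[0,0,0],[0,0,0],[0,0,0],[0,0,0],[0,0,0],[0,0,0],[0,0,0],[0,0,0]], xyz=[[-0.1,0.4,0],[-0.1,0.7,0],[-0.1,0.7,0],[-0.1,0.7,0],[-0.1,0.7,0],[-0.1,0.7,0],[-0.1,0.7,0],[-0.1,0.7,0],[-0.1,0.7,0],[-0.1,0.7,0],[-0.1,0.7,0],[-0.07,0.67,0]], claw=[48,48,48,48,48,48,48,48,48,48,48,48])

```text
time_s: 15.85
position: [0.5202, -0.4136, 0.0883]
tool_rot: [[0.971, 0.24, -0.002], [0.24, -0.971, 0.002], [-0.001, -0.003, -1.0]]
ft_force: [0.6, 0.4, -1.2]
grip_width: 0.053
gripper_force: 42.6
```

Call:
arm_command(turn=[[0,0,0],[0,0,0]], xyz=[[0,0,0],[0,0,0]], claw=[48,48])

```text
time_s: 16.05
position: [0.5202, -0.4124, 0.0883]
tool_rot: [[0.971, 0.24, -0.002], [0.24, -0.971, 0.003], [-0.001, -0.003, -1.0]]
ft_force: [-0.1, -0.0, -0.8]
grip_width: 0.053
gripper_force: 42.7
```

```bash
python3 - <<'E'
from h import *
r=tray('yellow',(.516,-.4135),'w6')
k=np.radians(13.9); goto(.516+.0043*np.cos(k),-.4135+.0043*np.sin(k),.0102,13.9,False)
E
```

```text
tray yellow [ 0.53  -0.409] [0.0797 0.1156] 13.7
turn z units 0.00 (q6 -> 27)  shift units x -0.008 y 0.016 z 1.571 pos [ 0.5204 -0.4116  0.0887] t 16.1
```

View pics/w6.png

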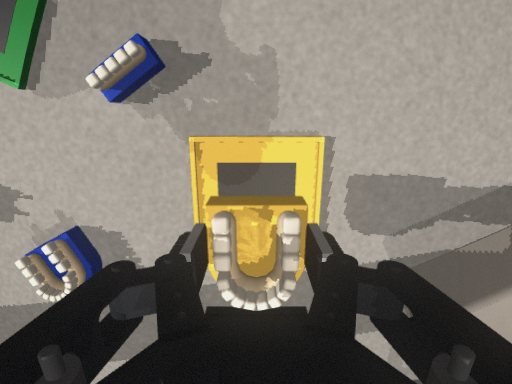

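The yellow cast is over its tray (far edge at row 137, sides at columns 190–323). Lowering.

Call:
arm_command(turn=[[0,0,0],[0,0,0],[0,0,0],[0,0,0],[0,0,0],[0,0,0],[0,0,0],[0,0,0],[0,0,0],[0,0,0]], xyz=[[-0.04,0.02,0.4],[0,0,0.4],[0,0,0.4],[0,0,0.2],[0,0,0.1],[0,0,0.06],[0,0,0.02],[0,0,0.02],[0,0,0],[0,0,0]], claw=[48,48,48,48,48,48,48,48,48,48])

```text
time_s: 17.1
position: [0.5192, -0.4141, 0.0107]
tool_rot: [[0.971, 0.24, 0.0], [0.24, -0.971, -0.0], [0.0, 0.001, -1.0]]
ft_force: [-0.4, -0.1, -0.2]
grip_width: 0.0529
gripper_force: 42.7
```

Call:
arm_command(turn=[[0,0,0],[0,0,0],[0,0,0],[0,0,0]], xyz=[[0,0,0.02],[0,0,0],[0,0,0],[0,0,0]], claw=[48,48,48,48])

```text
time_s: 17.5
position: [0.5193, -0.4141, 0.0103]
tool_rot: [[0.971, 0.241, 0.001], [0.241, -0.971, -0.001], [0.0, 0.001, -1.0]]
ft_force: [-2.8, 1.7, 6.0]
grip_width: 0.0531
gripper_force: 43.4
```

Call:
arm_command(turn=[[0,0,0],[0,0,0],[0,0,0],[0,0,0],[0,0,0],[0,0,0],[0,0,0],[0,0,0],[0,0,0],[0,0,0]], xyz=[[0,0,0],[0,0,0],[0,0,0],[0,0,0],[0,0,-0.2],[0,0,-0.4],[0,0,-0.5],[0,0,-0.6],[0,0,-0.6],[0,0,0]], claw=[56,60,66,66,66,66,85,85,85,85])

```text
time_s: 18.5
position: [0.5204, -0.4153, 0.1298]
tool_rot: [[0.971, 0.241, 0.006], [0.241, -0.971, -0.007], [0.004, 0.008, -1.0]]
ft_force: [0.2, -1.2, 0.1]
grip_width: 0.0852
gripper_force: 0.0
```

```bash
python3 - <<'E'
from h import *
look('yellow',None,(.515,-.4135),.045)
goto(.66,.003,.125,102)
E
```

```text
yellow n 1988 ztop [0.0212 0.0226] ext [0.0833] [0.0846] origin [ 0.5144 -0.4149] heading -124.0 teeth-lat mid 0.6627 vs 0.6585 v [ 0.0019 -0.0029 -0.0019  0.0029]
turn z units -17.62 (q6 -> -22)  shift units x 7.585 y 4.480 z 0.042 pos [ 0.5198 -0.4145  0.1271] t 18.6
```

Call:
arm_command(turn=[[0,0,-1],[0,0,-1],[0,0,-1],[0,0,-1],[0,0,-1],[0,0,-1],[0,0,-1],[0,0,-1],[0,0,-1],[0,0,-1],[0,0,-1],[0,0,-1]], xyz=[[0,0,0],[0,0,0],[0,0,0],[0,0,0],[0,0,0],[0,0,0],[0,0,0],[0,0,0],[0,0,0],[0,0,0],[0,0,0],[0,0,0]], claw=[85,85,85,85,85,85,85,85,85,85,85,85])

```text
time_s: 19.75
position: [0.5188, -0.4135, 0.1232]
tool_rot: [[0.274, 0.962, -0.001], [0.962, -0.274, 0.002], [0.001, -0.002, -1.0]]
ft_force: [0.4, -0.4, -0.3]
grip_width: 0.0853
gripper_force: 0.0
```

Call:
arm_command(turn=[[0,0,-1],[0,0,-1],[0,0,-1],[0,0,-1],[0,0,-1],[0,0,-0.6]], xyz=[[0,0,0],[0,0,0],[0,0,0],[0,0,0],[0,0,0],[0,0,0]], claw=[85,85,85,85,85,85])

```text
time_s: 20.35
position: [0.5188, -0.4135, 0.1232]
tool_rot: [[-0.21, 0.978, -0.001], [0.978, 0.21, 0.002], [0.002, -0.001, -1.0]]
ft_force: [1.0, 0.1, 0.4]
grip_width: 0.0851
gripper_force: 0.0
```

Call:
arm_command(turn=[[0,0,0],[0,0,0],[0,0,0],[0,0,0],[0,0,0],[0,0,0],[0,0,0],[0,0,0],[0,0,0],[0,0,0],[0,0,0],[0,0,0]], xyz=[[0.63,0.37,0],[0.63,0.37,0],[0.63,0.37,0],[0.63,0.37,0],[0.63,0.37,0],[0.63,0.37,0],[0.63,0.37,0],[0.63,0.37,0],[0.63,0.37,0],[0.63,0.37,0],[0.63,0.37,0],[0.63,0.37,0]], claw=[85,85,85,85,85,85,85,85,85,85,85,85])

```text
time_s: 21.55
position: [0.6581, 0.0034, 0.1233]
tool_rot: [[-0.206, 0.978, -0.002], [0.978, 0.206, 0.0], [0.001, -0.002, -1.0]]
ft_force: [1.6, -0.2, 0.3]
grip_width: 0.0848
gripper_force: 0.0
```

Call:
arm_command(turn=[[0,0,0],[0,0,0]], xyz=[[0,0,0],[0,0,0]], claw=[85,85])

```text
time_s: 21.75
position: [0.6578, 0.0023, 0.1233]
tool_rot: [[-0.208, 0.978, -0.002], [0.978, 0.208, 0.0], [0.0, -0.002, -1.0]]
ft_force: [0.4, -0.2, -0.5]
grip_width: 0.0852
gripper_force: 0.0
```

```bash
python3 - <<'E'
from h import *
c,h=look('green','w7',(.66,.003),.055)
e=np.array([np.cos(np.radians(h)),np.sin(np.radians(h))]); g=c+.0035*e
goto(*g,.0045,h)
E
```

```text
green n 1041 ztop [0.0176 0.0187] ext [0.0558] [0.0517] origin [0.6571 0.0064] heading -78.0 teeth-lat mid 0.6435 vs 0.6440 v [ 0.0207 -0.     -0.0207  0.    ]
turn z units -0.02 (q6 -> -22)  shift units x 0.031 y 0.008 z 2.382 pos [0.6578 0.0013 0.1236] t 21.8
```

View pics/w7.png

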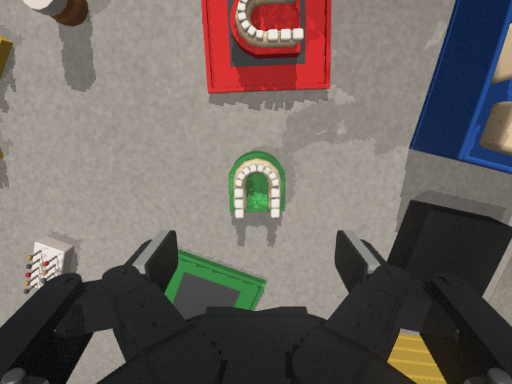

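The green cast is at (257,187), open side toward the gripper, and nothing stands within finger reach. The black box starts at column 388. Grasping.

Call:
arm_command(turn=[[0,0,0],[0,0,0],[0,0,0],[0,0,0],[0,0,0],[0,0,0],[0,0,0],[0,0,0],[0,0,0],[0,0,0],[0,0,0]], xyz=[[0.03,0.01,0.4],[0,0,0.5],[0,0,0.5],[0,0,0.5],[0,0,0.3],[0,0,0.18],[0,0,0],[0,0,0],[0,0,0],[0,0,0],[0,0,0]], claw=[85,85,85,85,85,85,85,85,48,48,48])

```text
time_s: 22.9
position: [0.6589, 0.0034, 0.0064]
tool_rot: [[-0.207, 0.978, 0.002], [0.978, 0.207, -0.0], [-0.001, 0.002, -1.0]]
ft_force: [-0.5, 1.2, 5.3]
grip_width: 0.0529
gripper_force: 43.2
```

Call:
arm_command(turn=[[0,0,0],[0,0,0],[0,0,0],[0,0,0]], xyz=[[0,0,0],[0,0,0],[0,0,0],[0,0,0]], claw=[48,48,48,48])

```text
time_s: 23.3
position: [0.6589, 0.0033, 0.0064]
tool_rot: [[-0.207, 0.978, 0.002], [0.978, 0.207, -0.0], [-0.001, 0.002, -1.0]]
ft_force: [-0.8, 0.0, 6.5]
grip_width: 0.0529
gripper_force: 43.2
```

Call:
arm_command(turn=[[0,0,0],[0,0,0],[0,0,0],[0,0,0],[0,0,0],[0,0,0]], xyz=[[0,0,-0.1],[0,0,-0.4],[0,0,-0.6],[0,0,-0.6],[0,0,0],[0,0,0]], claw=[48,48,48,48,48,48])

```text
time_s: 23.9
position: [0.6583, 0.0034, 0.0905]
tool_rot: [[-0.207, 0.978, 0.0], [0.978, 0.207, -0.0], [-0.0, 0.0, -1.0]]
ft_force: [-0.3, 0.4, -1.2]
grip_width: 0.0531
gripper_force: 42.5
```

```bash
python3 - <<'E'
from h import *
held('green')
goto(.6278,-.1531,.09,80,False)
E
```

```text
base in tool [[-0.0231, -0.0267, -0.0114], [0.0333, 0.0252, -0.0008]]
turn z units 4.38 (q6 -> -14)  shift units x -3.188 y -0.049 z -0.010 pos [0.6579 0.0035 0.0895] t 23.9
```

Call:
arm_command(turn=[[0,0,0.88],[0,0,0.88],[0,0,0.88],[0,0,0.88],[0,0,0.86],[0,0,0],[0,0,0],[0,0,0],[0,0,0],[0,0,0],[0,0,0],[0,0,0]], xyz=[[0,0,0],[0,0,0],[0,0,0],[0,0,0],[0,0,0],[-0.6,-0.05,0],[-0.6,0,0],[-0.6,0,0],[-0.6,0,0],[-0.6,0,0],[-0.25,0,0],[0,0,0]], claw=[48,48,48,48,48,48,48,48,48,48,48,48])

```text
time_s: 25.15
position: [0.6272, -0.1573, 0.0892]
tool_rot: [[0.176, 0.984, -0.002], [0.984, -0.176, 0.001], [0.001, -0.002, -1.0]]
ft_force: [0.3, 0.8, -0.4]
grip_width: 0.0529
gripper_force: 42.4
```

```bash
python3 - <<'E'
from h import *
r=tray('green',(.6278,-.1531),'w8')
k=np.radians(80.); 
x,y=.6278-.003*np.cos(k),-.1531-.003*np.sin(k)
goto(x,y,.0102,80,False)
e=np.array([np.cos(k),np.sin(k)]); print('centre by wrist',np.array(r[0])-e*(.0578-min(r[1])/2))
E
```

```text
tray green [ 0.6286 -0.14  ] [0.0883 0.1117] 80.0
turn z units -0.01 (q6 -> -14)  shift units x -0.002 y -0.004 z 1.585 pos [ 0.6275 -0.156   0.0894] t 25.2
centre by wrist [ 0.62623511 -0.15346471]
```

View pics/w8.png

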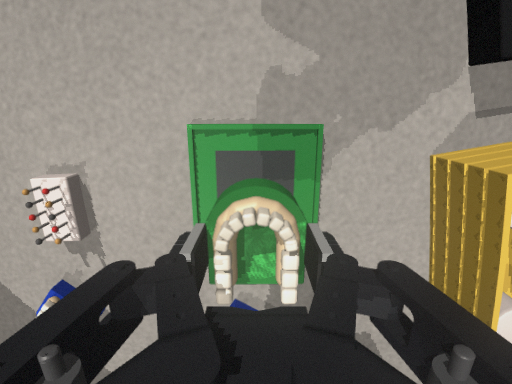

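The green cast is centred over its tray (far edge at row 125, sides at columns 188–323). Lowering.

Call:
arm_command(turn=[[0,0,0],[0,0,0],[0,0,0],[0,0,0],[0,0,0],[0,0,0],[0,0,0],[0,0,0],[0,0,0],[0,0,0]], xyz=[[0,-0.02,0.4],[0,0,0.4],[0,0,0.4],[0,0,0.2],[0,0,0.1],[0,0,0.06],[0,0,0.02],[0,0,0.02],[0,0,0],[0,0,0]], claw=[48,48,48,48,48,48,48,48,48,48])

```text
time_s: 26.2
position: [0.627, -0.1562, 0.0107]
tool_rot: [[0.173, 0.985, 0.001], [0.985, -0.173, -0.0], [-0.0, 0.001, -1.0]]
ft_force: [-0.1, 0.7, -0.2]
grip_width: 0.053
gripper_force: 42.4
```

Call:
arm_command(turn=[[0,0,0],[0,0,0],[0,0,0],[0,0,0]], xyz=[[0,0,0.02],[0,0,0],[0,0,0],[0,0,0]], claw=[48,48,48,48])

```text
time_s: 26.6
position: [0.627, -0.1562, 0.0104]
tool_rot: [[0.173, 0.985, 0.001], [0.985, -0.173, -0.0], [-0.0, 0.001, -1.0]]
ft_force: [-2.4, 0.5, 5.4]
grip_width: 0.0528
gripper_force: 43.2
```

Call:
arm_command(turn=[[0,0,0],[0,0,0],[0,0,0],[0,0,0],[0,0,0],[0,0,0],[0,0,0],[0,0,0],[0,0,0],[0,0,0]], xyz=[[0,0,0],[0,0,0],[0,0,0],[0,0,0],[0,0,-0.2],[0,0,-0.4],[0,0,-0.5],[0,0,-0.6],[0,0,-0.6],[0,0,0]], claw=[56,60,66,66,66,66,85,85,85,85])

```text
time_s: 27.6
position: [0.6286, -0.1568, 0.1296]
tool_rot: [[0.173, 0.985, 0.008], [0.985, -0.173, -0.004], [-0.002, 0.009, -1.0]]
ft_force: [0.2, -1.0, -1.2]
grip_width: 0.0852
gripper_force: 0.0
```

```bash
python3 - <<'E'
from h import *
look('green',None,(.627,-.153),.045)
goto(.418,-.252,.125,38)
E
```

```text
green n 1713 ztop [0.0213 0.0227] ext [0.0826] [0.0822] origin [ 0.6255 -0.1531] heading -148.1 teeth-lat mid 0.4645 vs 0.4608 v [ 0.0022 -0.0061 -0.0022  0.0061]
turn z units 8.40 (q6 -> 10)  shift units x -4.481 y -1.074 z 0.040 pos [ 0.6276 -0.1564  0.127 ] t 27.6
```

Call:
arm_command(turn=[[0,0,1],[0,0,1],[0,0,1],[0,0,1],[0,0,1],[0,0,1],[0,0,1],[0,0,1],[0,0,0.4]], xyz=[[0,0,0],[0,0,0],[0,0,0],[0,0,0],[0,0,0],[0,0,0],[0,0,0],[0,0,0],[0,0,0]], claw=[85,85,85,85,85,85,85,85,85])

```text
time_s: 28.55
position: [0.6263, -0.1559, 0.1232]
tool_rot: [[0.79, 0.614, -0.002], [0.614, -0.79, 0.001], [-0.001, -0.002, -1.0]]
ft_force: [-1.1, 0.2, 0.7]
grip_width: 0.0849
gripper_force: 0.0
```

Call:
arm_command(turn=[[0,0,0],[0,0,0],[0,0,0],[0,0,0],[0,0,0],[0,0,0],[0,0,0],[0,0,0],[0,0,0]], xyz=[[-0.6,-0.15,0],[-0.6,-0.15,0],[-0.6,-0.15,0],[-0.6,-0.15,0],[-0.6,-0.15,0],[-0.6,-0.15,0],[-0.6,-0.15,0],[-0.28,-0.02,0],[0,0,0]], claw=[85,85,85,85,85,85,85,85,85])

```text
time_s: 29.45
position: [0.4166, -0.2525, 0.1241]
tool_rot: [[0.789, 0.614, -0.001], [0.614, -0.789, 0.001], [-0.0, -0.001, -1.0]]
ft_force: [1.2, 0.5, -0.4]
grip_width: 0.0849
gripper_force: 0.0
```

```bash
python3 - <<'E'
from h import *
c,h=look('blue','w9',(.418,-.252),.055)
e=np.array([np.cos(np.radians(h)),np.sin(np.radians(h))]); g=c+.0035*e
goto(*g,.0045,h)
E
```

```text
blue n 1299 ztop [0.0176 0.0187] ext [0.05] [0.0525] origin [ 0.4103 -0.25  ] heading 40.9 teeth-lat mid -0.4574 vs -0.4577 v [ 0.0012  0.01   -0.0012 -0.01  ]
turn z units -0.59 (q6 -> 4)  shift units x -0.011 y -0.126 z 2.393 pos [ 0.4175 -0.2522  0.1242] t 29.5
```

View pics/w9.png

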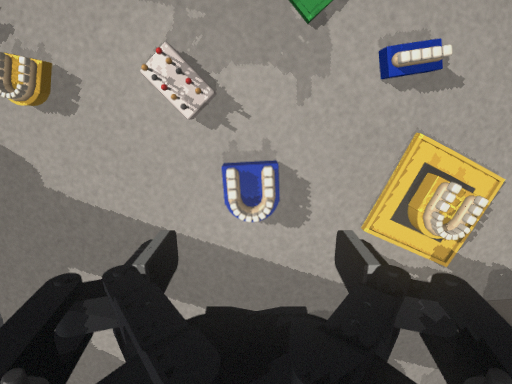

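The blue cast is at (250,190) with clear space for the fingers on both sides. Grasping.

Call:
arm_command(turn=[[0,0,-0.6],[0,0,0],[0,0,0],[0,0,0],[0,0,0],[0,0,0],[0,0,0],[0,0,0],[0,0,0],[0,0,0],[0,0,0],[0,0,0]], xyz=[[0,0,0],[-0.01,-0.13,0.4],[0,0,0.5],[0,0,0.5],[0,0,0.5],[0,0,0.3],[0,0,0.18],[0,0,0],[0,0,0],[0,0,0],[0,0,0],[0,0,0]], claw=[85,85,85,85,85,85,85,85,85,48,48,48])

```text
time_s: 30.7
position: [0.4131, -0.2476, 0.0062]
tool_rot: [[0.754, 0.656, 0.001], [0.656, -0.754, -0.001], [0.0, 0.002, -1.0]]
ft_force: [-0.0, 0.1, 5.9]
grip_width: 0.0522
gripper_force: 41.9
```

Call:
arm_command(turn=[[0,0,0],[0,0,0],[0,0,0],[0,0,0]], xyz=[[0,0,0],[0,0,0],[0,0,0],[0,0,0]], claw=[48,48,48,48])

```text
time_s: 31.1
position: [0.4131, -0.2476, 0.0062]
tool_rot: [[0.754, 0.656, 0.001], [0.656, -0.754, -0.001], [0.0, 0.002, -1.0]]
ft_force: [0.3, 0.5, 6.5]
grip_width: 0.053
gripper_force: 42.0
```

Call:
arm_command(turn=[[0,0,0],[0,0,0],[0,0,0],[0,0,0],[0,0,0],[0,0,0]], xyz=[[0,0,-0.1],[0,0,-0.4],[0,0,-0.6],[0,0,-0.6],[0,0,0],[0,0,0]], claw=[48,48,48,48,48,48])

```text
time_s: 31.7
position: [0.4127, -0.2473, 0.0906]
tool_rot: [[0.755, 0.656, 0.001], [0.656, -0.755, -0.001], [0.0, 0.001, -1.0]]
ft_force: [-0.2, -0.6, -1.2]
grip_width: 0.0529
gripper_force: 42.7
```

```bash
python3 - <<'E'
from h import *
held('blue')
goto(.504+.0035*.996,.4163+.0003,.09,5.2,False)
E
```

```text
base in tool [[-0.0185, -0.0274, -0.012], [0.0228, 0.0248, 0.0046]]
turn z units 7.16 (q6 -> 110)  shift units x 3.097 y -13.045 z -0.002 pos [ 0.4124 -0.247   0.0899] t 31.8
```

Call:
arm_command(turn=[[0,0,0.9],[0,0,0.9],[0,0,0.9],[0,0,0.9],[0,0,0.9],[0,0,0.9],[0,0,0.9],[0,0,0.86]], xyz=[[0,0,-0.1],[0,0,-0.1],[0,0,-0.1],[0,0,-0.1],[0,0,-0.1],[0,0,0],[0,0,0],[0,0,0]], claw=[48,48,48,48,48,48,48,48])

```text
time_s: 32.55
position: [0.4123, -0.2469, 0.114]
tool_rot: [[0.996, 0.088, -0.002], [0.088, -0.996, 0.002], [-0.002, -0.002, -1.0]]
ft_force: [0.3, 0.0, -2.1]
grip_width: 0.0531
gripper_force: 42.6
```

Call:
arm_command(turn=[[0,0,0],[0,0,0],[0,0,0],[0,0,0],[0,0,0],[0,0,0],[0,0,0],[0,0,0],[0,0,0],[0,0,0]], xyz=[[0.15,-0.4,0],[0.16,-0.7,0],[0.16,-0.7,0],[0.16,-0.7,0],[0.16,-0.7,0],[0.16,-0.7,0],[0.16,-0.7,0],[0.16,-0.7,0],[0.16,-0.7,0],[0.16,-0.7,0]], claw=[48,48,48,48,48,48,48,48,48,48])

```text
time_s: 33.55
position: [0.4609, 0.095, 0.1141]
tool_rot: [[0.996, 0.091, -0.003], [0.091, -0.996, 0.0], [-0.003, -0.0, -1.0]]
ft_force: [0.8, 0.8, -1.8]
grip_width: 0.0529
gripper_force: 42.6
```

Call:
arm_command(turn=[[0,0,0],[0,0,0],[0,0,0],[0,0,0],[0,0,0],[0,0,0],[0,0,0],[0,0,0],[0,0,0],[0,0,0],[0,0,0],[0,0,0]], xyz=[[0.16,-0.7,0],[0.16,-0.7,0],[0.16,-0.7,0],[0.16,-0.7,0],[0.16,-0.7,0],[0.16,-0.7,0],[0.16,-0.7,0],[0.16,-0.7,0],[0.16,-0.5,0],[0.06,-0.25,0],[0,0,0.5],[0,0,0]], claw=[48,48,48,48,48,48,48,48,48,48,48,48])

```text
time_s: 34.75
position: [0.5053, 0.4157, 0.0855]
tool_rot: [[0.996, 0.091, -0.008], [0.091, -0.996, -0.004], [-0.008, 0.004, -1.0]]
ft_force: [-0.7, -1.0, -1.3]
grip_width: 0.0529
gripper_force: 42.6
```

```bash
python3 - <<'E'
from h import *
r=tray('blue',(.504,.4163),'w10')
k=np.radians(5.2); e=np.array([np.cos(k),np.sin(k)]); print('centre by wrist',np.array(r[0])-e*(.0578-min(r[1])/2))
goto(.504+.0035*e[0],.4163+.0035*e[1],.0102,5.2,False)
E
```

```text
tray blue [0.5155 0.4194] [0.085  0.1121] 4.9
centre by wrist [0.50031517 0.41801305]
turn z units 0.00 (q6 -> 114)  shift units x 0.029 y -0.013 z 1.547 pos [0.5061 0.4158 0.0876] t 34.8
```

View pics/w10.png

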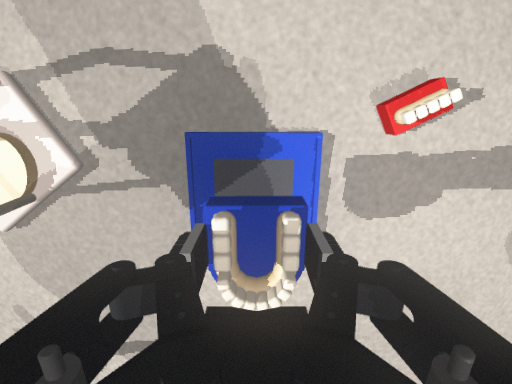

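The blue cast is centred over its tray (far edge at row 131, sides at columns 186–322). Lowering.

Call:
arm_command(turn=[[0,0,0],[0,0,0],[0,0,0],[0,0,0],[0,0,0],[0,0,0],[0,0,0],[0,0,0],[0,0,0],[0,0,0]], xyz=[[0,-0.02,0.4],[0,0,0.4],[0,0,0.4],[0,0,0.2],[0,0,0.1],[0,0,0.06],[0,0,0.02],[0,0,0.02],[0,0,0],[0,0,0]], claw=[48,48,48,48,48,48,48,48,48,48])

```text
time_s: 35.8
position: [0.5073, 0.4176, 0.0107]
tool_rot: [[0.996, 0.091, 0.001], [0.091, -0.996, 0.0], [0.001, -0.0, -1.0]]
ft_force: [-0.2, 0.1, -1.1]
grip_width: 0.0528
gripper_force: 42.6
```

Call:
arm_command(turn=[[0,0,0],[0,0,0],[0,0,0],[0,0,0]], xyz=[[0,0,0.02],[0,0,0],[0,0,0],[0,0,0]], claw=[48,48,48,48])

```text
time_s: 36.2
position: [0.5074, 0.4177, 0.0103]
tool_rot: [[0.996, 0.091, 0.001], [0.091, -0.996, 0.0], [0.001, -0.0, -1.0]]
ft_force: [-2.9, 0.0, 6.5]
grip_width: 0.0528
gripper_force: 43.4
```

Call:
arm_command(turn=[[0,0,0],[0,0,0],[0,0,0],[0,0,0],[0,0,0],[0,0,0],[0,0,0],[0,0,0],[0,0,0],[0,0,0],[0,0,0],[0,0,0]], xyz=[[0,0,0],[0,0,0],[0,0,0],[0,0,0],[0,0,-0.2],[0,0,-0.4],[0,0,-0.5],[0,0,-0.6],[0,0,-0.6],[-0.4,0,-0.4],[-0.4,0,-0.4],[-0.4,0,-0.4]], claw=[56,60,66,66,66,66,85,85,85,85,85,85])

```text
time_s: 37.4
position: [0.4467, 0.4119, 0.1859]
tool_rot: [[0.996, 0.091, 0.001], [0.091, -0.996, 0.0], [0.001, -0.0, -1.0]]
ft_force: [0.1, 0.8, 0.2]
grip_width: 0.0849
gripper_force: 0.0
```

Call:
arm_command(turn=[[0,0,0],[0,0,0],[0,0,0],[0,0,0],[0,0,0],[0,0,0],[0,0,0]], xyz=[[-0.5,-0.2,-0.2],[-0.5,-0.2,-0.2],[-0.5,-0.2,0],[-0.5,-0.2,0],[0,0,0],[0,0,0],[0,0,0]], claw=[85,85,85,85,85,85,85])

```text
time_s: 38.1
position: [0.345, 0.4426, 0.2046]
tool_rot: [[0.996, 0.09, 0.001], [0.09, -0.996, 0.0], [0.001, -0.0, -1.0]]
ft_force: [-0.3, -0.3, -0.7]
grip_width: 0.085
gripper_force: 0.0
```

```bash
python3 - <<'E'
from h import *
p,d=imaging.get_image('top'); cv2.imwrite('pics/t2.png',cv2.resize(p[100:270,70:430],None,fx=2.2,fy=2.2,interpolation=cv2.INTER_CUBIC))
E
```

```text
(no output)
```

View pics/t2.png

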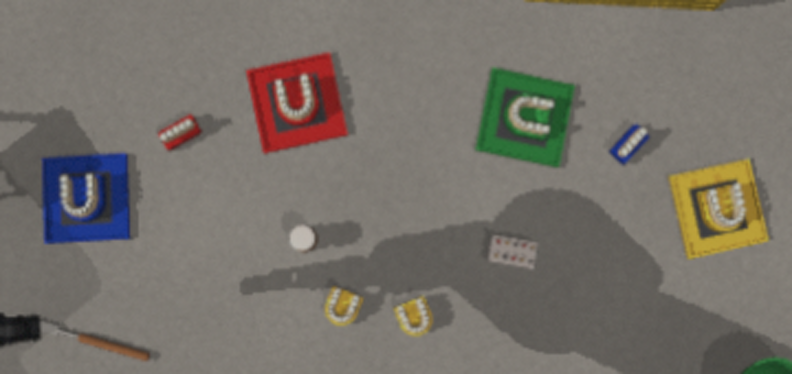

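All four casts sit in their own trays, and both part-arches are untouched. One numeric check of the centring before handing in.

```bash
python3 - <<'E'
from h import *
p,d=imaging.get_image('top');P=cloud(d,cam('top'))
for col,x,y,a in (('red',.6373,.1463,14.2),('yellow',.5158,-.4137,13.9),('green',.6278,-.1531,80),('blue',.504,.4163,5.2)):
    m=(np.hypot(P[...,0]-x,P[...,1]-y)<.045)&(P[...,2]>.015); k=np.radians(a);e=np.array([[np.cos(k),-np.sin(k)],[np.sin(k),np.cos(k)]])
    L=(P[m][:,:2]-[x,y])@e; q=np.percentile(L,[1,99],axis=0)*1000
    print(col,'extent along',q[:,0].round(1),'across',q[:,1].round(1),'zmax',np.percentile(P[m][:,2],98).round(4))
E
```

```text
red extent along [-28.6  24.9] across [-28.  25.] zmax 0.0447
yellow extent along [-28.4  27.6] across [-21.9  25.3] zmax 0.0455
green extent along [-26.3  26.5] across [-25.9  25. ] zmax 0.0443
blue extent along [-28.1  25.1] across [-27.7  24.6] zmax 0.0443
```

All are centred to within about 2 mm and stand at the right height.

```bash
python3 -c "
from rig import env
print(env.close_job())"
```

```text
the job is handed in; nothing more can be done
None
```

I set all four full-arch casts flat in the middle of their own trays in the order red, yellow, green, blue, left both part-arch models where they stood, and handed the job in at about 38 s.

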